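# Refit the spring on the washing machine's suspension strut

## Robot

A 6-joint arm with a two-finger parallel gripper is mounted at the origin on a cart in front of the work surface, level with it; the furniture and walls round the work are solid. World frame = base frame: x ahead of the robot, y to its left, z up, the work surface at z = 0. Lengths are in m, angles in rad, forces in N, time in s.
With the tool pointing down it reaches from about 0.275 to 0.875 m from the base axis. Payload 12.5 kg.
Tool frame: the origin (TCP) lies on the mounting face of the last link; the fingertips stand 173 mm ahead of it and the grasp point (between the pads) lies ahead of it (manip.tcp_to_grasp is the z of the grasp point in the tool frame, in m); z points along the fingers, y is the direction in which the jaws open and shut (so a half turn about z gives the same grasp; the last joint's range is limited). The gripper opens to 85 mm and grips with 20 to 120 N. Pads are 22 mm wide; open, the fingers measure 114 mm over their backs; the gripper's body (76 mm by 85 mm) begins 54 mm behind the grasp point. The pads swing forward as they close: fully open they stand 13 mm farther back than shut.
Start: joints at [-1.321, 0.351, 1.652, -0, 1.139, -0.085], TCP at [0.181, -0.519, 0.405] pointing down, gripper open.
Joint ranges: [-2.75, 2.75], [-0.79, 2.1], [0.01, 2.65], [-1.57, 4.71], [0.07, 3.14], [-2.87, 2.87]. Speed limits (rad/s): [2.22, 2.22, 2.79, 3.14, 3.14, 3.14].

## Interface

Orientations are given as a rotation vector (axis times angle).
In Python, from plant import state, vision, ticket, manip gives the robot as it stands.
- The arm moves only by the tool carry_out, never from a script. Its argument "commands" is a list of rows, each an object with "translation": the shift along the tool's x, y, z in cm, a list of three; "delta_rot": the turn, a rotation vector about the tool's x, y, z in degrees, a list of three; "grip": the finger opening in cm, from 0 to 8.54. A call has 1 to 8 rows; each row is the pose to reach, as a shift and turn from the pose measured when the call began, along the tool's axes at that moment; what a row does not reach only later rows make up. A row lasts 1/12 s, in which the tool goes at most 41.7 mm and 7.16 degrees, less where a joint would pass 70% of its speed; a pose out of reach is approached as far as the arm can. A call with a gripper value outside its range is refused whole. The fingers move at their own pace and stop on an object; the grip force is fixed at half the most. Time passes only in rows, so rows that repeat a pose let the fingers close. It gives the time, the measured TCP pose, the force and the opening at its end, in the units of the state.
- state(): the state, without advancing time (a new reading comes with each control period).
- vision.camera(name): name is "side" or "top" or "wrist"; returns the picture (384x512x3 uint8, red, green, blue); there is no depth.
- vision.get_calibration(name): a dict with "fx", "fy", "cx", "cy" (pixels), "dist" ([k1, k2, p1, p2, k3] as OpenCV has them; the pictures are not rectified), "R" (3x3) and "t" (3): a world point X has camera coordinates R X + t. Camera axes: x right, y down, z forward; pixel columns grow to the right and rows downward; lengths in m; the calibration is good to about 2 mm. A picture is of the moment at which its call begins: read the wrist's pose just before it. get_calibration takes no time and is no camera call; for the wrist camera it gives the pose at the moment of the call.
- ticket.finish_job(): hands the job in, once; it reports no verdict.
The state is a dict: "time": time; "q": joint angles; "dq": joint speeds; "effort": joint torques, N m; "eef_pos": TCP position; "tcp_rot": TCP orientation; "ft_force": force on the tool from outside, world axes, zero at the start; "moment": the same for the moment, N m; "grip_width": finger opening in m.
Only numpy, scipy, OpenCV 4.12 (cv2) and the standard library are available. Lean on these libraries where they do the work, as an engineer would, in place of code of your own. Each camera call takes 0.05 s, during which the arm holds its last target. There are 200 camera calls.

## Task

Put the coil spring back on the suspension strut that is clamped in the little vice: thread it over the rod with its bent-across end on top, turn it until that cross wire drops into the slot in the rod end, then press it down against the spring and twist it clockwise (seen from above) so that it hooks into the bayonet pockets and stays there, compressed, when you let go. Leave the spanner, transit bolts, dosing cup and tape where they lie.

Things in the scene. Friction and masses are not known exactly. Their poses are not given: they have to be found in the camera images.
- spring_center (a point): Bare steel compression spring, loose, upright on the worktop: 97 mm tall, 40 mm outside, 30 mm inside, wire 5 mm, about 0.2 kg. This point: on its axis half-way up (48.5 mm above its foot); z up its axis, x along the cross wire at its top. Grip it by the upper 30 mm, which are close-wound and rigid; the open coils below give (0.55 N per mm, up to 34 mm, after 1.6 N of preload)
- spring_cross (a point): Middle of the spring's cross wire: the upper end of the 5 mm wire, bent straight across the diameter, 94.5 mm above the foot of the free spring (2.5 mm below its very top). x along the cross wire, z up the spring's axis. The same under a half turn
- spring_foot (a point): Middle of the spring's flat lower end; z up its axis
- spring_squeeze (a joint): How far the spring is compressed, m: 0 at its free length, 0.013 when hooked in the pockets, 0.020 when the cross wire is at the floor of the slot
- strut_seat (a point): Centre of the top of the strut's spring seat, a 62 mm steel disc 66 mm above the worktop, on the rod's axis. The strut stands upright and fixed, its lower eye clamped in a small vice (about 135 mm long, 66 mm wide, jaws up to 46 mm high, screw towards the robot). z up the rod; x away from the vice's screw
- strut_rod_end (a point): Centre of the top end of the strut's fixed steel rod, 160 mm above the worktop, 94 mm above the seat; z up. Rod 26 mm thick, end chamfered. A slot 8 mm wide (11 mm at its chamfered mouth) runs straight across the end, 22 mm deep. How the slot is turned about the rod differs every time and no x axis given here shows it: see or feel for it. The cross wire riding on the end has its middle 2.5 mm above this point
- strut_slot_floor (a point): Centre of the slot's floor, on the rod's axis, 22 mm below the rod end; z up. From here a channel turns 65 degrees clockwise (seen from above) under two hooked lips to a stop. To turn, the middle of the cross wire must be 2.5 to 4.5 mm above this point, so that it passes under the lips' nibs (their lower edges 14.5 mm below the rod end)
- strut_pocket (a point): Point on the rod's axis level with the cross wire when it is hooked: 12.5 mm below the rod end; z up. The pockets are 8 mm wide, 65 degrees round from the slot, their roof 10 mm below the rod end, closed off from the slot by the nibs; the spring pushes the wire up into them
- spanner: Steel combination spanner (open end and ring), 170 mm, lying loose behind the work; a bystander. Origin at the middle of its underside
- transit_bolt_a: Transit bolt with spacer, 90 mm, lying loose at the back left; a bystander. Origin at the middle of its underside
- transit_bolt_b: Transit bolt with spacer, 90 mm, lying loose between strut and spring; a bystander. Origin at the middle of its underside
- dosing_cup: Dosing cup, 66 mm wide, 50 mm tall, standing on the right; a bystander. Origin at the middle of its underside
- tape_roll: Roll of tape, 58 mm wide, 19 mm tall, lying on the left; a bystander. Origin at the middle of its underside
Not all that is in view belongs to the job. Leave any brown or orange look-alike of the part that bears strut_seat alone.

How it is judged:
On the way, in this order (a step that is already met when the one before it is completed fails the run):
1. the spring is threaded over the rod, its cross wire riding on the rod end or in the slot (horizontal distance between spring_cross and strut_rod_end below 0.006 m and z of spring_cross in the frame of strut_pocket below 0.0185 m), for 0.1 s.
2. the cross wire is in the slot, pressed below the pockets' nibs (horizontal distance between spring_cross and strut_rod_end below 0.006 m and z of spring_cross in the frame of strut_pocket below -0.0035 m), for 0.05 s.
At the end, for the whole second after the job is handed in: The spring is on the rod, upright (within 7 degrees) and at rest, its foot on the seat (within 5 mm), compressed by more than 9 mm, with the middle of its cross wire 9.5 to 15.5 mm below the rod end and within 5 mm of the rod's axis, held there by the pockets alone (horizontal distance between spring_cross and strut_rod_end below 0.005 m and z of spring_cross in the frame of strut_pocket between -0.003 and 0.003 m and value of joint spring_squeeze above 0.009 m and distance between spring_foot and strut_seat below 0.005 m and angle between spring_cross's own z axis and vertical below 0.12 rad and linear speed of spring below 0.02 m/s); the robot touches nothing.
It fails at once if the spanner is moved more than 40 mm (distance of spanner from where it was at the start of the episode above 0.04 m).
It fails at once if a transit bolt is moved more than 40 mm (distance of transit_bolt_a from where it was at the start of the episode above 0.04 m).
It fails at once if a transit bolt is moved more than 40 mm (distance of transit_bolt_b from where it was at the start of the episode above 0.04 m).
It fails at once if the dosing cup is moved more than 40 mm (distance of dosing_cup from where it was at the start of the episode above 0.04 m).
It fails at once if the tape roll is moved more than 40 mm (distance of tape_roll from where it was at the start of the episode above 0.04 m).
It also fails if it takes over 72 s, if anything falls off the work surface, if the arm or the gripper's body presses on something with over 40 N, if the wrist force passes 120 N, or if a joint passes its speed limit or range.

## Working session

There is one attempt and no reset: what is moved stays moved. The work goes in short steps, Python scripts to look and compute and a tool call to move; the robot and the scene stay as the last step left them, time stands still between calls to the robot, and variables do not carry over. Pictures are saved under pics/ and viewed, about 8 in all and at most 12, crops included, and the job is handed in when it is done.

Besides the shell and the picture viewer there is one more tool, called in YAML: its name, and indented under it one key for each argument. carry_out: Moves the arm, as the interface text tells. Its arguments: {"type":"object","properties":{"commands":{"type":"array"}},"required":["commands"]}

```bash
mkdir -p pics
cat > h.py <<'E'
import numpy as np, cv2
from plant import state, vision, ticket, manip
from scipy.spatial.transform import Rotation as R
def shot(name, fn=None):
    c=vision.get_calibration(name); im=vision.camera(name)
    if fn: cv2.imwrite('pics/'+fn, im[:,:,::-1])
    return im,c
def ray(c,u,v):
    K=np.array([[c['fx'],0,c['cx']],[0,c['fy'],c['cy']],[0,0,1.]])
    p=cv2.undistortPoints(np.array([[[u,v]]],float),K,np.array(c['dist'],float))[0,0]
    Rm=np.array(c['R']);t=np.array(c['t']).ravel()
    return -Rm.T@t, Rm.T@np.array([p[0],p[1],1.])
def plane(c,u,v,z):
    o,d=ray(c,u,v); return o+d*(z-o[2])/d[2]
def proj(c,X):
    K=np.array([[c['fx'],0,c['cx']],[0,c['fy'],c['cy']],[0,0,1.]])
    return cv2.projectPoints(np.array(X,float).reshape(-1,1,3),cv2.Rodrigues(np.array(c['R'],float))[0],np.array(c['t'],float),K,np.array(c['dist'],float))[0][:,0]
def tool(dw):  # world shift (m) -> tool axes cm
    return (R.from_rotvec(state()['tcp_rot']).inv().apply(dw)*100).round(2)
E
python3 - <<'E'
from h import *
import glob
s=state();print(s, manip.tcp_to_grasp)
a,c1=shot('side','side0.png');b,c2=shot('top','top0.png')
for c in(c1,c2):print({k:np.round(v,3).tolist() for k,v in c.items()})
cv2.imwrite('pics/a.png',np.vstack([cv2.resize(x,(400,300)) for x in (a,b)])[:,:,::-1])
E
```

```text
{'time': 0.0, 'q': array([-1.32063059e+00,  3.51222321e-01,  1.65242024e+00,  9.37907683e-06,
        1.13906645e+00, -8.46223656e-02]), 'dq': array([ 4.85696995e-04, -6.71650954e-04, -2.54842765e-05,  2.80187247e-04,
       -1.79645618e-03, -2.52706118e-05]), 'effort': array([-7.25019236e-04, -5.06095612e+01, -2.91402984e+01, -7.31797172e-05,
        4.52596840e-03,  5.13085894e-07]), 'eef_pos': array([ 0.18069479, -0.51933621,  0.40416739]), 'tcp_rot': array([-3.09658376e+00, -5.23239853e-01,  1.31602333e-04]), 'ft_force': array([-0.14182271, -0.576209  ,  0.50321638]), 'moment': array([-0.01424345,  0.0274029 , -0.08915284]), 'grip_width': 0.08525618312919625} 0.1547
{'fx': 418.637, 'fy': 418.637, 'cx': 257.617, 'cy': 190.947, 'dist': [-0.12, 0.0, 0.0, 0.0, 0.0], 'R': [[0.415, -0.91, -0.0], [-0.676, -0.308, -0.669], [0.609, 0.278, -0.743]], 't': [-0.205, 0.427, 0.976]}
{'fx': 436.034, 'fy': 436.034, 'cx': 245.348, 'cy': 192.453, 'dist': [0.038, 0.0, 0.0, 0.0, 0.0], 'R': [[0.045, -0.999, 0.005], [-0.976, -0.045, -0.215], [0.215, 0.005, -0.977]], 't': [0.001, 0.52, 1.132]}
```

View pics/top0.png

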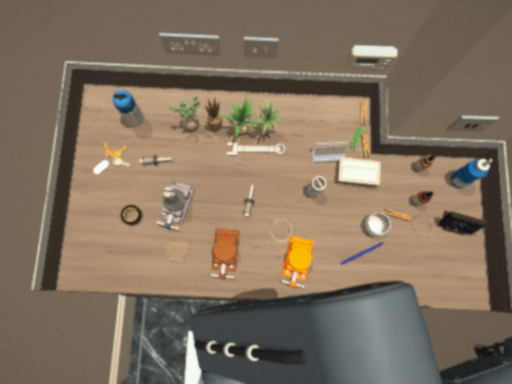

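View pics/side0.png

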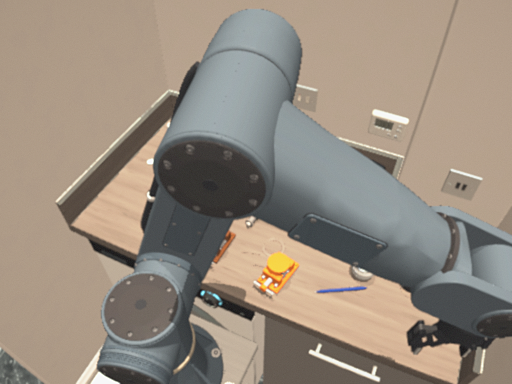

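Top view: the grey vice with the strut is at about (176,202). Its look-alikes are the brown one (226,250) and the orange one (298,258), so I choose grey. The spring is the small wire cylinder at (317,186). Not candidates for the spring: the cup (377,224), the dark tape (131,214) and the bolts (155,160) and (250,200). I'll check with a close crop.

Run:
```python
from h import *
b=cv2.imread('pics/top0.png')
A=cv2.resize(b[165:240,140:215],(400,400),interpolation=cv2.INTER_CUBIC)
B=cv2.resize(b[160:210,290:340],(400,400),interpolation=cv2.INTER_CUBIC)
cv2.imwrite('pics/crop0.png',np.hstack([A,B]))
```

```text
(no output)
```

View pics/crop0.png

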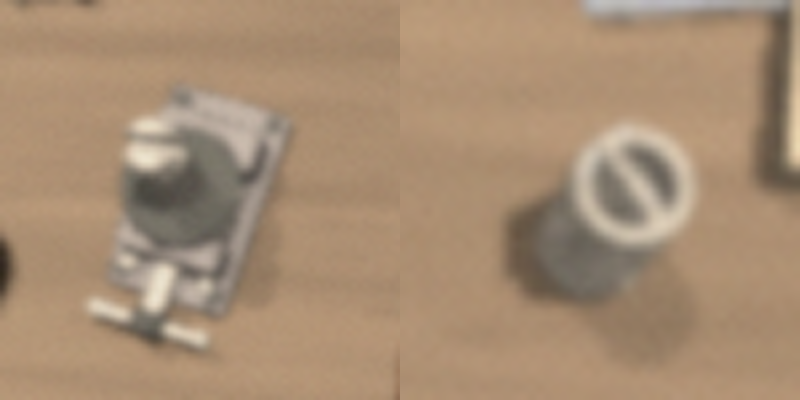

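The grey vice holds a bare rod with its slot roughly level in the image, rod end at about px (168.5,191.5). The spring shows its ring and cross wire, top centre at px (319,182.7).

Run:
```python
from h import *
c=vision.get_calibration('top')
sp=plane(c,319,182.7,.097);print('spring',sp)
a,b=plane(c,290+210/8,160+150/8,.0945),plane(c,290+260/8,160+225/8,.0945);d=b-a;print('cross ang',np.degrees(np.arctan2(d[1],d[0])))
rd=plane(c,168.3,191.3,.16);print('rod',rd, 'seat', plane(c,140+180/5.33,165+185/5.33,.066))
a,b=plane(c,140+125/5.33,165+139/5.33,.16),plane(c,140+180/5.33,165+135/5.33,.16);d=b-a;print('slot',np.degrees(np.arctan2(d[1],d[0])))
print(plane(c,302,190,0))
s=state();Rm=R.from_rotvec(s['tcp_rot']).as_matrix();print(Rm.round(3))
cw=vision.get_calibration('wrist');Rw=np.array(cw['R']);print('wristcam in tool', (Rm.T@(-Rw.T@np.array(cw['t']).ravel()-s['eef_pos'])).round(3), (Rw@Rm).round(3), cw['fx'])
for n,u,v in(('bolt_b',250,200),('cup',377,224),('bolta',155,160),('tape',131,214),('span',255,149)):print(n,plane(c,u,v,0.01).round(3))
```

```text
spring [ 0.54584134 -0.16844962  0.097     ]
cross ang -145.95623295521858
rod [0.49057053 0.21531893 0.16      ] seat [0.48834231 0.21617375 0.066     ]
slot -83.03867318098926
[ 0.54651794 -0.13637666  0.        ]
[[ 0.944  0.329 -0.   ]
 [ 0.329 -0.944  0.001]
 [ 0.    -0.001 -1.   ]]
wristcam in tool [0.073 0.    0.031] [[-0.     1.     0.   ]
 [-0.957 -0.    -0.29 ]
 [-0.29  -0.     0.957]] 345.4598781836029
bolt_b [0.508 0.011 0.01 ]
cup [ 0.457 -0.345  0.01 ]
bolta [0.613 0.289 0.01 ]
tape [0.453 0.341 0.01 ]
span [0.66  0.003 0.01 ]
```

Run:
```python
from h import *
s=state();print(tool(np.array([.546,-.168,.37])-s['eef_pos']))
```

```text
[ 46.04 -21.18   3.45]
```

carry_out:
  commands:
    - {"translation": [46,-21.2,3.4],"delta_rot": [0,0,0],"grip": 8.5}
    - {"translation": [46,-21.2,3.4],"delta_rot": [0,0,0],"grip": 8.5}
    - {"translation": [46,-21.2,3.4],"delta_rot": [0,0,0],"grip": 8.5}
    - {"translation": [46,-21.2,3.4],"delta_rot": [0,0,0],"grip": 8.5}
    - {"translation": [46,-21.2,3.4],"delta_rot": [0,0,0],"grip": 8.5}
    - {"translation": [46,-21.2,3.4],"delta_rot": [0,0,0],"grip": 8.5}
    - {"translation": [46,-21.2,3.4],"delta_rot": [0,0,0],"grip": 8.5}
    - {"translation": [46,-21.2,3.4],"delta_rot": [0,0,0],"grip": 8.5}

```text
time: 0.77
eef_pos: [0.4213, -0.2869, 0.382]
tcp_rot: [-3.097, -0.523, 0.0]
ft_force: [-0.4, -1.6, 0.1]
grip_width: 0.085
```

Run:
```python
from h import *
s=state();print(s['time'],s['eef_pos'],tool(np.array([.546,-.168,.37])-s['eef_pos']))
```

```text
0.7667 [ 0.42130139 -0.28690426  0.38201448] [15.68 -7.13  1.21]
```

carry_out:
  commands:
    - {"translation": [15.7,-7.1,1.2],"delta_rot": [0,0,0],"grip": 8.5}
    - {"translation": [15.7,-7.1,1.2],"delta_rot": [0,0,0],"grip": 8.5}
    - {"translation": [15.7,-7.1,1.2],"delta_rot": [0,0,0],"grip": 8.5}
    - {"translation": [15.7,-7.1,1.2],"delta_rot": [0,0,0],"grip": 8.5}
    - {"translation": [15.7,-7.1,1.2],"delta_rot": [0,0,0],"grip": 8.5}
    - {"translation": [15.7,-7.1,1.2],"delta_rot": [0,0,0],"grip": 8.5}
    - {"translation": [15.7,-7.1,1.2],"delta_rot": [0,0,0],"grip": 8.5}

```text
time: 1.35
eef_pos: [0.5461, -0.1682, 0.3696]
tcp_rot: [-3.096, -0.525, 0.002]
ft_force: [-1.1, -0.2, -1.1]
grip_width: 0.0852
```

Run:
```python
from h import *
s=state();print(s['time'],s['eef_pos'],s['tcp_rot'])
im,c=shot('wrist','w1.png')
print(proj(c,[[.546,-.168,.097]]))
```

```text
1.35 [ 0.54607832 -0.16816574  0.36964815] [-3.09594080e+00 -5.24710789e-01  2.01452876e-03]
[[256.23957785 188.71168918]]
```

View pics/w1.png

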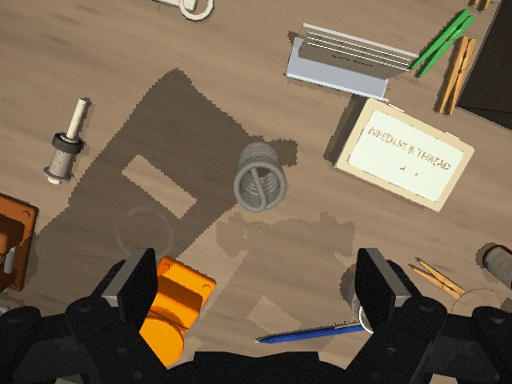

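Wrist view: the spring's top ring is at about (259,187), with the cross wire running across it. That matches the prediction (256,189). Next I'll fit the ring and the wire.

Run:
```python
from h import *
im=cv2.imread('pics/w1.png');c=vision.get_calibration('wrist')
g=cv2.cvtColor(im,6);k=6
x0,y0=215,130
G=cv2.resize(g[y0:y0+90,x0:x0+90],None,fx=k,fy=k,interpolation=cv2.INTER_CUBIC)
H=cv2.HoughCircles(cv2.GaussianBlur(G,(0,0),3),cv2.HOUGH_GRADIENT,1.5,40,param1=80,param2=25,minRadius=130,maxRadius=175)
V=cv2.cvtColor(G,8)
if H is not None:
  for x,y,r in H[0][:3]:
    u,v=x0+(x-2.5)/k,y0+(y-2.5)/k; print(u,v,r/k,plane(c,u,v,.0945)); cv2.circle(V,(int(x),int(y)),int(r),(0,0,255),1)
V[:, ::60]=V[:, ::60]//2;V[::60]=V[::60]//2
cv2.imwrite('pics/c1.png',V)
```

```text
(no output)
```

View pics/c1.png

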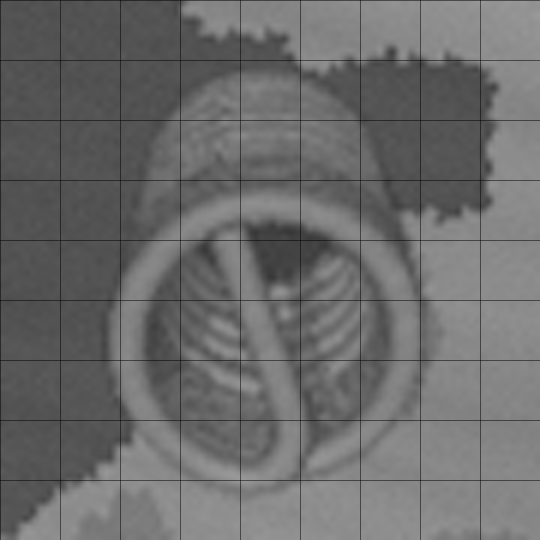

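The enlarged crop shows the ring centre at crop (264,340), which is px (258.6,186.3). The cross wire runs from crop (230,235) to (293,460).

Run:
```python
from h import *
c=vision.get_calibration('wrist');s=state()
P=plane(c,258.6,186.3,.096);print(P)
a,b=[plane(c,215+x/6-.4,130+y/6-.4,.0945) for x,y in((230,235),(293,460))];d=b-a;print('cross',np.degrees(np.arctan2(d[1],d[0])),d,(a+b)/2)
Rm=R.from_rotvec(s['tcp_rot']).as_matrix();print('yaw',np.degrees(np.arctan2(Rm[1,0],Rm[0,0])))
gz=.097-.016
print(tool(np.array([P[0],P[1],gz+manip.tcp_to_grasp])-s['eef_pos']),s['grip_width'])
```

```text
[ 0.54764727 -0.16980681  0.096     ]
cross -145.72744541961842 [-0.02476363 -0.01687523  0.        ] [ 0.54604241 -0.17011982  0.0945    ]
yaw 19.16524252698533
[ 0.16  0.18 13.42] 0.08505186872204715
```

carry_out:
  commands:
    - {"translation": [0.1,0.2,4],"delta_rot": [0,0,0],"grip": 8.5}
    - {"translation": [0.1,0.2,8],"delta_rot": [0,0,0],"grip": 8.5}
    - {"translation": [0.1,0.2,11.5],"delta_rot": [0,0,0],"grip": 8.5}
    - {"translation": [0.1,0.2,13.1],"delta_rot": [0,0,0],"grip": 8.5}
    - {"translation": [0.1,0.2,13.1],"delta_rot": [0,0,0],"grip": 6}
    - {"translation": [0.1,0.2,13.1],"delta_rot": [0,0,0],"grip": 4.6}
    - {"translation": [0.1,0.2,13.1],"delta_rot": [0,0,0],"grip": 4.6}
    - {"translation": [0.1,0.2,13.1],"delta_rot": [0,0,0],"grip": 4.6}

```text
time: 2.07
eef_pos: [0.5474, -0.1708, 0.2408]
tcp_rot: [3.098, 0.522, 0.002]
ft_force: [0.4, 0.9, -0.2]
grip_width: 0.0459
```

Run:
```python
from h import *
s=state();print(s['time'],s['eef_pos'],s['grip_width'],s['ft_force'])
im,c=shot('wrist','w2.png')
```

```text
2.0667 [ 0.54741783 -0.17080278  0.24075318] 0.04588458557008159 [ 0.38622914  0.85313001 -0.17280335]
```

View pics/w2.png

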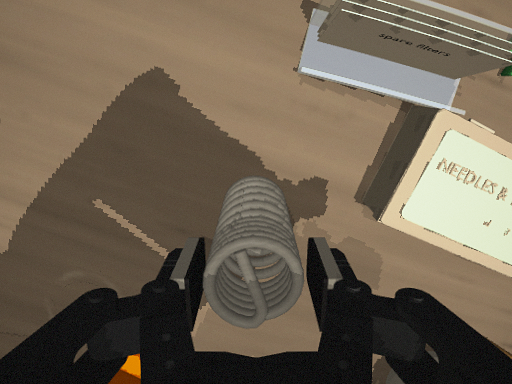

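The spring stands between the pads, with its ring spanning columns 205–303 and rows 235–329. Next I'll check the offset along tool x, then close.

Run:
```python
from h import *
c=vision.get_calibration('wrist');s=state()
P=plane(c,254,282,.096);print(P,tool(P-s['eef_pos']))
print(proj(c,[s['eef_pos']+R.from_rotvec(s['tcp_rot']).apply([0,0,s['eef_pos'][2]-.096])]))
```

```text
[ 0.54946759 -0.16922806  0.096     ] [ 0.22 -0.07 14.46]
[[255.80928451 287.06948383]]
```

carry_out:
  commands:
    - {"translation": [0.2,0,0],"delta_rot": [0,0,0],"grip": 4.4}
    - {"translation": [0.2,0,0],"delta_rot": [0,0,0],"grip": 3}
    - {"translation": [0.2,0,0],"delta_rot": [0,0,0],"grip": 3}
    - {"translation": [0.2,0,0],"delta_rot": [0,0,0],"grip": 3}
    - {"translation": [0.2,0,-2],"delta_rot": [0,0,0],"grip": 3}
    - {"translation": [0.2,0,-6],"delta_rot": [0,0,0],"grip": 3}
    - {"translation": [0.2,0,-10],"delta_rot": [0,0,0],"grip": 3}
    - {"translation": [0.2,0,-14],"delta_rot": [0,0,0],"grip": 3}

```text
time: 2.78
eef_pos: [0.5487, -0.1698, 0.3818]
tcp_rot: [-3.097, -0.522, 0.0]
ft_force: [0.4, -1.0, -1.9]
grip_width: 0.0386
```

Run:
```python
from h import *
s=state();print(s['time'],s['eef_pos'],s['tcp_rot'],s['grip_width'],s['ft_force'])
# carry to a look pose: rod ahead of the tool's x side once turned: tool yaw 82 -> x_tool ~ +y; stop ~ 11cm short in y
print(tool(np.array([.49,.115,.435])-s['eef_pos']))
```

```text
2.7833 [ 0.54867333 -0.16977151  0.38176604] [-3.09688464e+00 -5.22345515e-01  3.95107419e-04] 0.03859480673804225 [ 0.40903513 -0.97500333 -1.89134018]
[  3.8  -28.83  -5.3 ]
```

carry_out:
  commands:
    - {"translation": [3.8,-28.8,-5.3],"delta_rot": [0,0,-63],"grip": 3}
    - {"translation": [3.8,-28.8,-5.3],"delta_rot": [0,0,-63],"grip": 3}
    - {"translation": [3.8,-28.8,-5.3],"delta_rot": [0,0,-63],"grip": 3}
    - {"translation": [3.8,-28.8,-5.3],"delta_rot": [0,0,-63],"grip": 3}
    - {"translation": [3.8,-28.8,-5.3],"delta_rot": [0,0,-63],"grip": 3}
    - {"translation": [3.8,-28.8,-5.3],"delta_rot": [0,0,-63],"grip": 3}
    - {"translation": [3.8,-28.8,-5.3],"delta_rot": [0,0,-63],"grip": 3}
    - {"translation": [3.8,-28.8,-5.3],"delta_rot": [0,0,-63],"grip": 3}

```text
time: 3.45
eef_pos: [0.4886, 0.1195, 0.4361]
tcp_rot: [-2.457, -1.955, -0.003]
ft_force: [-0.5, -0.2, -2.2]
grip_width: 0.039
```

Run:
```python
from h import *
s=state();Rm=R.from_rotvec(s['tcp_rot']).as_matrix();yaw=np.degrees(np.arctan2(Rm[1,0],Rm[0,0]));print(s['time'],s['eef_pos'],yaw,Rm[2].round(4))
print(tool(np.array([.49,.115,.435])-s['eef_pos']), 82-yaw)
```

```text
3.45 [0.48857085 0.11947744 0.4361352 ] 77.02213611583896 [ 2.6e-03 -3.0e-04 -1.0e+00]
[-0.4   0.24  0.11] 4.977863884161039
```

carry_out:
  commands:
    - {"translation": [-0.2,0.2,0],"delta_rot": [0,0,-5],"grip": 3}
    - {"translation": [-0.2,0.2,0],"delta_rot": [0,0,-5],"grip": 3}
    - {"translation": [-0.2,0.2,0],"delta_rot": [0,0,-5],"grip": 3}

```text
time: 3.7
eef_pos: [0.4899, 0.1171, 0.4359]
tcp_rot: [-2.372, -2.057, -0.002]
ft_force: [0.3, -1.5, -1.6]
grip_width: 0.0387
```

Run:
```python
from h import *
s=state();Rm=R.from_rotvec(s['tcp_rot']).as_matrix();yaw=np.degrees(np.arctan2(Rm[1,0],Rm[0,0]));print(s['time'],s['eef_pos'],yaw,Rm[2].round(4))
im,c=shot('wrist','w3.png');print(proj(c,[[.4906,.2153,.16]]))
```

```text
3.7 [0.48994252 0.11707733 0.4358501 ] 81.85509663467063 [ 2.4e-03 -7.0e-04 -1.0e+00]
[[237.08904945  49.81233526]]
```

View pics/w3.png

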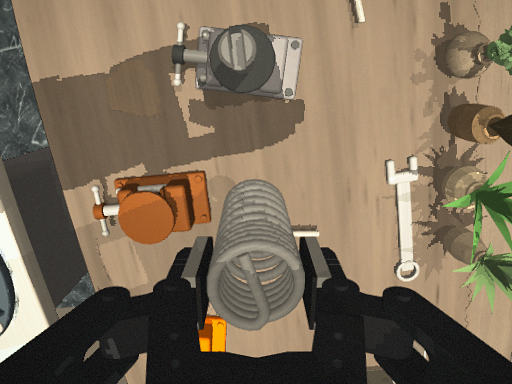

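The wrist view shows the rod end at about (237,50), as predicted, with its slot nearly vertical in the image. The spring is held at ring (256,285). I'll enlarge both.

Run:
```python
from h import *
im=cv2.imread('pics/w3.png')
A=cv2.resize(im[25:75,212:262],(400,400),interpolation=cv2.INTER_CUBIC)
B=cv2.resize(im[230:330,206:306],(400,400),interpolation=cv2.INTER_CUBIC)
V=np.hstack([A,B]);V[:, ::40]=V[:, ::40]//2;V[::40]=V[::40]//2
cv2.imwrite('pics/c3.png',V)
```

```text
(no output)
```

View pics/c3.png

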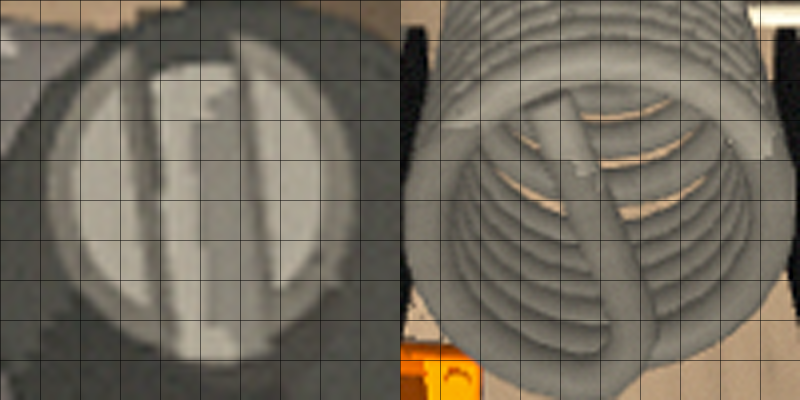

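Run:
```python
from h import *
c=vision.get_calibration('wrist');s=state()
rA=lambda x,y,z:plane(c,212+x/8-.44,25+y/8-.44,z)
rB=lambda x,y,z:plane(c,206+x/4-.38,230+y/4-.38,z)
ang=lambda a,b:np.degrees(np.arctan2(*(b-a)[[1,0]]))%180
rod=rA(201,195,.159);print('rod',rod,'radius',np.linalg.norm(rA(45,195,.158)-rA(358,195,.158))/2)
print('slot',ang(rA(122,70,.16),rA(150,305,.16)),ang(rA(248,70,.16),rA(275,290,.16)), 'slot mid',(rA(136,187,.16)+rA(262,180,.16))/2)
z=.0945+s['eef_pos'][2]-.2405
ring=rB(200,218,z+.001);print('ring',ring,'R',np.linalg.norm(rB(5,225,z)-rB(395,225,z))/2,'cross',ang(rB(145,100,z),rB(240,340,z)),'crossmid',(rB(145,100,z)+rB(240,340,z))/2)
print('ring in tool',tool(ring-s['eef_pos']))
```

```text
rod [0.49057459 0.21567998 0.159     ] radius 0.013204124119532206
slot 87.92316521782917 88.68971895778975 slot mid [0.49058714 0.21651255 0.16      ]
ring [0.48951069 0.11856389 0.29079082] R 0.018735222967628244 cross 100.59900748903209 crossmid [0.48875735 0.11733241 0.28979082]
ring in tool [ 0.13 -0.07 14.5 ]
```

Run:
```python
from h import *
s=state();print(tool(np.array([.4908,.2149,.410])-s['eef_pos']))
```

```text
[ 9.72 -1.32  2.6 ]
```

carry_out:
  commands:
    - {"translation": [4,-0.6,0],"delta_rot": [0,0,5],"grip": 3}
    - {"translation": [8,-1.2,0],"delta_rot": [0,0,10.5],"grip": 3}
    - {"translation": [9.7,-1.3,1],"delta_rot": [0,0,10.5],"grip": 3}
    - {"translation": [9.7,-1.3,2.4],"delta_rot": [0,0,10.5],"grip": 3}
    - {"translation": [9.7,-1.3,2.4],"delta_rot": [0,0,10.5],"grip": 3}
    - {"translation": [9.7,-1.3,2.4],"delta_rot": [0,0,10.5],"grip": 3}

```text
time: 4.25
eef_pos: [0.4911, 0.2141, 0.4115]
tcp_rot: [-2.553, -1.826, 0.001]
ft_force: [-0.3, -0.2, -1.6]
grip_width: 0.0387
```

```bash
cat >> h.py <<'E'
def rep(X=(.4908,.2149)):
    s=state();Rm=R.from_rotvec(s['tcp_rot']).as_matrix();p=s['eef_pos']
    print('t',round(s['time'],2),'pos',p.round(4),'yaw',np.degrees(np.arctan2(Rm[1,0],Rm[0,0])).round(2),'tilt',Rm[2,:2].round(4),'F',s['ft_force'].round(1),'M',s['moment'].round(2),'g',round(s['grip_width'],4),'err_tool_cm',tool([X[0]-p[0],X[1]-p[1],0]))
E
python3 - <<'E'
from h import *
rep()
a,_=shot('side','side4.png');b,_=shot('wrist','w4.png')
c=_
A=cv2.resize(a[80:380,60:360],(400,400),interpolation=cv2.INTER_CUBIC)
B=cv2.resize(b,(400,300));B=np.vstack([B,B[:100]*0])
cv2.imwrite('pics/v4.png',np.hstack([A,B])[:,:,::-1])
E
```

```text
t 4.25 pos [0.4911 0.2141 0.4115] yaw 71.16 tilt [ 0.0008 -0.0027] F [-0.3 -0.2 -1.6] M [ 0.02 -0.01  0.04] g 0.0387 err_tool_cm [ 0.06 -0.05  0.  ]
```

View pics/v4.png

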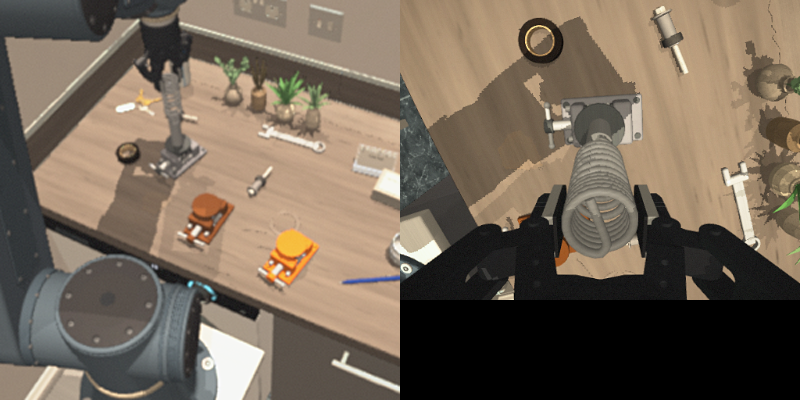

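Side view: the spring hangs directly above the grey rod. The wrist view agrees. Descending slowly with a force check.

carry_out:
  commands:
    - {"translation": [0.06,-0.05,0.5],"delta_rot": [0,0,0],"grip": 3}
    - {"translation": [0.06,-0.05,1.0],"delta_rot": [0,0,0],"grip": 3}
    - {"translation": [0.06,-0.05,1.4],"delta_rot": [0,0,0],"grip": 3}
    - {"translation": [0.06,-0.05,1.8],"delta_rot": [0,0,0],"grip": 3}
    - {"translation": [0.06,-0.05,1.8],"delta_rot": [0,0,0],"grip": 3}

```text
time: 4.77
eef_pos: [0.4912, 0.2147, 0.3941]
tcp_rot: [-2.554, -1.826, -0.004]
ft_force: [3.5, 3.9, -4.2]
grip_width: 0.0387
```

```bash
python3 -c "
from h import *
rep()"
```

```text
t 4.77 pos [0.4912 0.2147 0.3941] yaw 71.14 tilt [ 0.0031 -0.0005] F [ 3.5  3.9 -4.2] M [ 0.82 -0.82 -0.04] g 0.0387 err_tool_cm [ 0.   -0.04  0.  ]
```

carry_out:
  commands:
    - {"translation": [0.13,0.06,0.0],"delta_rot": [0,0,0],"grip": 3}
    - {"translation": [0.13,0.06,0.3],"delta_rot": [0,0,0],"grip": 3}
    - {"translation": [0.13,0.06,0.6],"delta_rot": [0,0,0],"grip": 3}
    - {"translation": [0.13,0.06,0.6],"delta_rot": [0,0,0],"grip": 3}

```text
time: 5.1
eef_pos: [0.492, 0.2157, 0.3873]
tcp_rot: [-2.553, -1.826, -0.002]
ft_force: [0.2, 1.2, -2.2]
grip_width: 0.0391
```

```bash
python3 -c "
from h import *
rep()"
```

```text
t 5.1 pos [0.492  0.2157 0.3873] yaw 71.14 tilt [ 0.0023 -0.0016] F [ 0.2  1.2 -2.2] M [ 0.22 -0.06 -0.08] g 0.0391 err_tool_cm [-0.12 -0.09 -0.  ]
```

carry_out:
  commands:
    - {"translation": [0.03,0,1],"delta_rot": [0,0,0],"grip": 3}
    - {"translation": [0.03,0,2],"delta_rot": [0,0,0],"grip": 3}
    - {"translation": [0.03,0,3],"delta_rot": [0,0,0],"grip": 3}
    - {"translation": [0.03,0,3.5],"delta_rot": [0,0,0],"grip": 3}
    - {"translation": [0.03,0,3.5],"delta_rot": [0,0,0],"grip": 3}

```text
time: 5.52
eef_pos: [0.4919, 0.2162, 0.3507]
tcp_rot: [-2.553, -1.825, 0.001]
ft_force: [1.0, 3.5, -3.3]
grip_width: 0.0389
```

```bash
python3 -c "
from h import *
rep()"
```

```text
t 5.52 pos [0.4919 0.2162 0.3507] yaw 71.14 tilt [ 0.0014 -0.0033] F [ 1.   3.5 -3.3] M [ 0.76 -0.18 -0.02] g 0.0389 err_tool_cm [-0.16 -0.06 -0.  ]
```

carry_out:
  commands:
    - {"translation": [0.09,0,0],"delta_rot": [0,0,0],"grip": 3}
    - {"translation": [0.09,0,1],"delta_rot": [0,0,0],"grip": 3}
    - {"translation": [0.09,0,2],"delta_rot": [0,0,0],"grip": 3}
    - {"translation": [0.09,0,3],"delta_rot": [0,0,0],"grip": 3}
    - {"translation": [0.09,0,3.2],"delta_rot": [0,0,0],"grip": 3}
    - {"translation": [0.09,0,3.2],"delta_rot": [0,0,0],"grip": 3}

```text
time: 6.02
eef_pos: [0.4921, 0.2171, 0.3177]
tcp_rot: [-2.552, -1.825, 0.003]
ft_force: [0.6, 0.2, -2.8]
grip_width: 0.0383
```

```bash
python3 -c "
from h import *
rep()"
```

```text
t 6.02 pos [0.4921 0.2171 0.3177] yaw 71.14 tilt [ 0.0006 -0.0043] F [ 0.6  0.2 -2.8] M [ 0.09 -0.17  0.05] g 0.0383 err_tool_cm [-0.25 -0.05  0.  ]
```

carry_out:
  commands:
    - {"translation": [0,0,0.5],"delta_rot": [0,0,0],"grip": 3}
    - {"translation": [0,0,0.9],"delta_rot": [0,0,0],"grip": 3}
    - {"translation": [0,0,1.1],"delta_rot": [0,0,0],"grip": 3}
    - {"translation": [0,0,1.1],"delta_rot": [0,0,0],"grip": 3}

```text
time: 6.35
eef_pos: [0.4921, 0.2171, 0.3065]
tcp_rot: [-2.552, -1.825, 0.003]
ft_force: [0.1, -0.1, 2.4]
grip_width: 0.0387
```

```bash
python3 -c "
from h import *
rep()"
```

```text
t 6.35 pos [0.4921 0.2171 0.3065] yaw 71.14 tilt [ 0.0006 -0.0044] F [ 0.1 -0.1  2.4] M [0.1  0.04 0.07] g 0.0387 err_tool_cm [-0.25 -0.05  0.  ]
```

carry_out:
  commands:
    - {"translation": [0,0,0.15],"delta_rot": [0,0,0],"grip": 3}
    - {"translation": [0,0,0.3],"delta_rot": [0,0,0],"grip": 3}
    - {"translation": [0,0,0.3],"delta_rot": [0,0,0],"grip": 3}

```text
time: 6.6
eef_pos: [0.492, 0.2171, 0.3036]
tcp_rot: [-2.552, -1.825, 0.003]
ft_force: [-1.2, 0.1, 3.0]
grip_width: 0.0389
```

```bash
python3 -c "
from h import *
rep()"
```

```text
t 6.6 pos [0.492  0.2171 0.3036] yaw 71.14 tilt [ 0.0007 -0.0042] F [-1.2  0.1  3. ] M [ 0.16  0.24 -0.  ] g 0.0389 err_tool_cm [-0.25 -0.04 -0.  ]
```

carry_out:
  commands:
    - {"translation": [0,0,0.4],"delta_rot": [0,0,0],"grip": 3}
    - {"translation": [0,0,0.8],"delta_rot": [0,0,0],"grip": 3}
    - {"translation": [0,0,1.2],"delta_rot": [0,0,0],"grip": 3}
    - {"translation": [0,0,1.45],"delta_rot": [0,0,0],"grip": 3}
    - {"translation": [0,0,1.45],"delta_rot": [0,0,0],"grip": 3}

```text
time: 7.02
eef_pos: [0.4919, 0.2173, 0.2891]
tcp_rot: [-2.552, -1.825, 0.003]
ft_force: [-4.2, -0.9, 12.1]
grip_width: 0.0389
```

```bash
python3 -c "
from h import *
rep()"
```

```text
t 7.02 pos [0.4919 0.2173 0.2891] yaw 71.14 tilt [ 0.0009 -0.0042] F [-4.2 -0.9 12.1] M [-0.03  0.73 -0.  ] g 0.0389 err_tool_cm [-0.26 -0.03 -0.  ]
```

carry_out:
  commands:
    - {"translation": [-0.02,-0.08,0],"delta_rot": [0,0,0],"grip": 3}
    - {"translation": [-0.02,-0.08,0.1],"delta_rot": [0,0,0],"grip": 3}
    - {"translation": [-0.02,-0.08,0.15],"delta_rot": [0,0,0],"grip": 3}
    - {"translation": [-0.02,-0.08,0.15],"delta_rot": [0,0,0],"grip": 3}

```text
time: 7.35
eef_pos: [0.4915, 0.2174, 0.2885]
tcp_rot: [-2.553, -1.826, -0.0]
ft_force: [-1.7, -0.9, 12.0]
grip_width: 0.0388
```

```bash
python3 -c "
from h import *
rep()"
```

```text
t 7.35 pos [0.4915 0.2174 0.2885] yaw 71.15 tilt [ 0.0018 -0.0025] F [-1.7 -0.9 12. ] M [-0.25  0.22 -0.06] g 0.0388 err_tool_cm [-0.25  0.01 -0.  ]
```

carry_out:
  commands:
    - {"translation": [0,-0.03,0.1],"delta_rot": [0,0,0],"grip": 3}
    - {"translation": [0,-0.03,0.2],"delta_rot": [0,0,0],"grip": 3}
    - {"translation": [0,-0.03,0.2],"delta_rot": [0,0,0],"grip": 3}
    - {"translation": [0,-0.03,0.2],"delta_rot": [0,0,0],"grip": 3}

```text
time: 7.68
eef_pos: [0.4914, 0.2174, 0.2883]
tcp_rot: [-2.553, -1.826, -0.002]
ft_force: [-7.8, -3.6, 25.9]
grip_width: 0.0386
```

```bash
python3 -c "
from h import *
rep()"
```

```text
t 7.68 pos [0.4914 0.2174 0.2883] yaw 71.16 tilt [ 0.0023 -0.0013] F [-7.8 -3.6 25.9] M [-0.67  1.39 -0.02] g 0.0386 err_tool_cm [-0.26  0.03 -0.  ]
```

carry_out:
  commands:
    - {"translation": [0,-0.05,-0.05],"delta_rot": [0,0,0],"grip": 3}
    - {"translation": [0,-0.05,-0.05],"delta_rot": [0,0,6],"grip": 3}
    - {"translation": [0,-0.05,-0.05],"delta_rot": [0,0,12],"grip": 3}
    - {"translation": [0,-0.05,-0.05],"delta_rot": [0,0,15],"grip": 3}
    - {"translation": [0,-0.05,-0.05],"delta_rot": [0,0,15],"grip": 3}

```text
time: 8.1
eef_pos: [0.4916, 0.2177, 0.2898]
tcp_rot: [-2.773, -1.473, -0.007]
ft_force: [0.0, 0.7, 10.8]
grip_width: 0.0387
```

```bash
python3 -c "
from h import *
rep()"
```

```text
t 8.1 pos [0.4916 0.2177 0.2898] yaw 55.96 tilt [0.0048 0.0006] F [ 0.   0.7 10.8] M [-0.08 -0.25 -0.06] g 0.0387 err_tool_cm [-0.28  0.09 -0.  ]
```

carry_out:
  commands:
    - {"translation": [0,0,0.05],"delta_rot": [0,0,7],"grip": 3}
    - {"translation": [0,0,0.05],"delta_rot": [0,0,14],"grip": 3}
    - {"translation": [0,0,0.05],"delta_rot": [0,0,21],"grip": 3}
    - {"translation": [0,0,0.05],"delta_rot": [0,0,28],"grip": 3}
    - {"translation": [0,0,0.05],"delta_rot": [0,0,35],"grip": 3}
    - {"translation": [0,0,0.05],"delta_rot": [0,0,40],"grip": 3}
    - {"translation": [0,0,0.05],"delta_rot": [0,0,40],"grip": 3}

```text
time: 8.68
eef_pos: [0.4924, 0.2176, 0.2903]
tcp_rot: [-3.11, -0.428, -0.011]
ft_force: [1.7, -3.9, 10.0]
grip_width: 0.0388
```

```bash
python3 -c "
from h import *
rep()"
```

```text
t 8.68 pos [0.4924 0.2176 0.2903] yaw 15.66 tilt [ 0.0073 -0.0016] F [ 1.7 -3.9 10. ] M [-0.75 -0.27 -0.  ] g 0.0388 err_tool_cm [-0.23  0.21 -0.  ]
```

carry_out:
  commands:
    - {"translation": [-0.02,0.06,0.1],"delta_rot": [0,0,4],"grip": 3}
    - {"translation": [-0.02,0.06,0.1],"delta_rot": [0,0,8],"grip": 3}
    - {"translation": [-0.02,0.06,0.1],"delta_rot": [0,0,10],"grip": 3}
    - {"translation": [-0.02,0.06,0.1],"delta_rot": [0,0,10],"grip": 3}

```text
time: 9.02
eef_pos: [0.4929, 0.2166, 0.2901]
tcp_rot: [-3.135, -0.152, -0.014]
ft_force: [0.7, -3.7, 10.4]
grip_width: 0.0387
```

```bash
python3 -c "
from h import *
rep()"
```

```text
t 9.02 pos [0.4929 0.2166 0.2901] yaw 5.56 tilt [ 0.0091 -0.0021] F [ 0.7 -3.7 10.4] M [-1.04  0.02  0.06] g 0.0387 err_tool_cm [-0.23  0.15 -0.  ]
```

carry_out:
  commands:
    - {"translation": [-0.05,0.05,0.05],"delta_rot": [0,0,4],"grip": 3}
    - {"translation": [-0.05,0.05,0.05],"delta_rot": [0,0,8],"grip": 3}
    - {"translation": [-0.05,0.05,0.05],"delta_rot": [0,0,8],"grip": 3}

```text
time: 9.27
eef_pos: [0.4928, 0.216, 0.2903]
tcp_rot: [-3.138, 0.073, -0.016]
ft_force: [-0.7, -1.1, 10.6]
grip_width: 0.0388
```

```bash
python3 -c "
from h import *
rep()"
```

```text
t 9.27 pos [0.4928 0.216  0.2903] yaw -2.66 tilt [ 0.0104 -0.0032] F [-0.7 -1.1 10.6] M [-0.68  0.29  0.04] g 0.0388 err_tool_cm [-0.2   0.12 -0.  ]
```

carry_out:
  commands:
    - {"translation": [0,0.0,0.05],"delta_rot": [0,0,4],"grip": 3}
    - {"translation": [0,0.0,0.05],"delta_rot": [0,0,8],"grip": 3}
    - {"translation": [0,0,0.05],"delta_rot": [0,0,8],"grip": 3}

```text
time: 9.52
eef_pos: [0.4928, 0.2161, 0.2903]
tcp_rot: [-3.125, 0.295, -0.017]
ft_force: [-3.2, 0.6, 11.3]
grip_width: 0.0387
```

```bash
python3 -c "
from h import *
rep()
shot('wrist','w5.png')"
```

```text
t 9.52 pos [0.4928 0.2161 0.2903] yaw -10.79 tilt [ 0.0103 -0.0038] F [-3.2  0.6 11.3] M [-0.74  0.84  0.61] g 0.0387 err_tool_cm [-0.17  0.15 -0.  ]
```

View pics/w5.png

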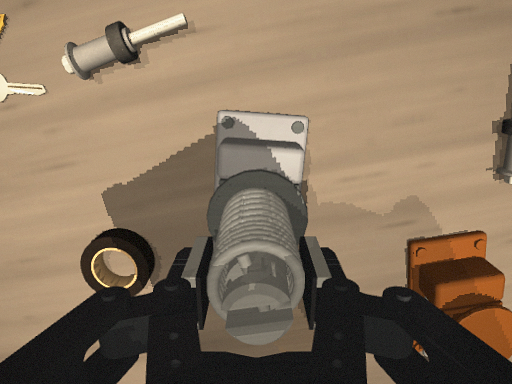

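The stop is felt at Mz 0.6 after about 82° of yaw in total. Next: ease back 2° and let the spring lift the wire into the pockets.

carry_out:
  commands:
    - {"translation": [-0.03,0,0],"delta_rot": [0,0,-2],"grip": 3}
    - {"translation": [-0.03,0,-0.2],"delta_rot": [0,0,-2],"grip": 3}
    - {"translation": [-0.03,0,-0.4],"delta_rot": [0,0,-2],"grip": 3}
    - {"translation": [-0.03,0,-0.55],"delta_rot": [0,0,-2],"grip": 3}
    - {"translation": [-0.03,0,-0.55],"delta_rot": [0,0,-2],"grip": 3}

```text
time: 9.98
eef_pos: [0.492, 0.2162, 0.2952]
tcp_rot: [-3.13, 0.237, -0.014]
ft_force: [-3.1, 2.4, -3.6]
grip_width: 0.0387
```

```bash
python3 -c "
from h import *
rep()"
```

```text
t 9.98 pos [0.492  0.2162 0.2952] yaw -8.65 tilt [ 0.0086 -0.0029] F [-3.1  2.4 -3.6] M [0.41 0.39 0.37] g 0.0387 err_tool_cm [-0.1   0.14 -0.  ]
```

carry_out:
  commands:
    - {"translation": [0,0,0.05],"delta_rot": [0,0,0],"grip": 4.2}
    - {"translation": [0,0,0.05],"delta_rot": [0,0,0],"grip": 5.0}
    - {"translation": [0,0,0.05],"delta_rot": [0,0,0],"grip": 6.0}
    - {"translation": [0,0,0.05],"delta_rot": [0,0,0],"grip": 7.0}
    - {"translation": [0,0,0.05],"delta_rot": [0,0,0],"grip": 7.0}

```text
time: 10.4
eef_pos: [0.4922, 0.2161, 0.295]
tcp_rot: [-3.13, 0.237, -0.015]
ft_force: [-1.4, 1.0, -0.2]
grip_width: 0.0699
```

```bash
python3 -c "
from h import *
rep()"
```

```text
t 10.4 pos [0.4922 0.2161 0.295 ] yaw -8.67 tilt [ 0.0091 -0.0031] F [-1.4  1.  -0.2] M [-0.01 -0.01 -0.04] g 0.0699 err_tool_cm [-0.12  0.14 -0.  ]
```

Released. Retreating straight up, then one check picture.

carry_out:
  commands:
    - {"translation": [0,0,-1],"delta_rot": [0,0,0],"grip": 8.5}
    - {"translation": [0,0,-4],"delta_rot": [0,0,0],"grip": 8.5}
    - {"translation": [0,0,-8],"delta_rot": [0,0,0],"grip": 8.5}
    - {"translation": [-1,0,-11],"delta_rot": [0,0,0],"grip": 8.5}
    - {"translation": [-1,0,-11],"delta_rot": [0,0,0],"grip": 8.5}
    - {"translation": [-1,0,-11],"delta_rot": [0,0,0],"grip": 8.5}

```text
time: 10.9
eef_pos: [0.481, 0.2175, 0.4071]
tcp_rot: [-3.129, 0.237, -0.02]
ft_force: [0.2, -0.4, -1.1]
grip_width: 0.0854
```

Run:
```python
from h import *
rep()
im,c=shot('wrist','w6.png')
p=proj(c,[[.4915,.217,.16],[.4915,.217,.150]]);print(p)
u,v=p[0].astype(int)
A=im[v-60:v+60,u-60:u+60];x0,y0=u-60,v-60;print(x0,y0)
A=cv2.resize(A,(600,600),interpolation=cv2.INTER_CUBIC);A[::50]//=2;A[:,::50]//=2
cv2.imwrite('pics/c6.png',A[:,:,::-1])
```

```text
t 10.9 pos [0.481  0.2175 0.4071] yaw -8.66 tilt [ 0.0126 -0.0049] F [ 0.2 -0.4 -1.1] M [ 0.03  0.04 -0.03] g 0.0854 err_tool_cm [1.   0.11 0.01]
[[255.56460214 189.74251379]
 [255.65255201 185.63506193]]
195 129
```

View pics/c6.png

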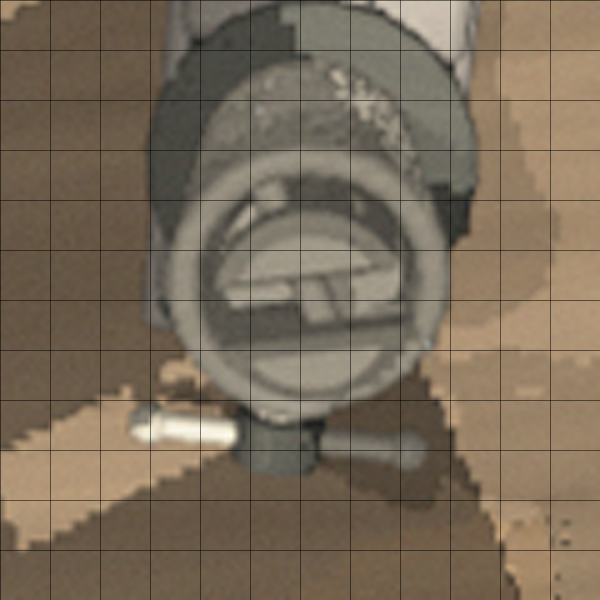

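The check crop shows the spring on the rod and the rod end standing proud of it. The ring centre is at px (257,185), against (255.7,185.6) predicted for a spring top at z = 0.150. A free spring would stand at 0.163, so it is hooked and compressed about 13 mm. The arm is clear, so I'm handing in.

```bash
python3 -c "
from h import *
print(ticket.finish_job()); rep()"
```

```text
the job is handed in; nothing more can be done
None
the job is handed in; nothing more can be done
```

The spring is back on the strut, hooked in the bayonet pockets, and the job was handed in at about 11 s on the robot's clock. The hand-in gave no verdict.

**What I did:** I gripped the spring by its close-wound top and threaded it over the rod, correcting sideways from the wrist forces. Before lowering it, I turned the cross wire to the slot angle seen by the wrist camera. I pressed it down until it met the slot floor, eased off about 1 mm, and twisted it clockwise to the stop. Then I let it rise into the pockets, opened the fingers and backed away.

**Last checks:**
- **Hooked before release:** raising the gripper 5 mm took the vertical force from +11 N to about −4 N, so the pockets were holding the wire.
- **Still compressed after release:** the wrist picture puts the spring top at about z = 0.150 m, where a free spring would stand at 0.163 m. That is about 13 mm of compression, and the spring is centred on the rod.
- **Clear of the work:** the gripper is about 11 cm above its release height and touches nothing. I moved none of the bystanders on purpose, but took no final picture to check them all.

**What disagreed:**
- The slot angle read about 97° in the first top picture and 88° from the wrist camera; I used 88°.
- The twist took about 82° of wrist turn to reach the stop instead of 65°. I put that down to play in the slot and pockets plus some angle error.
- I met the slot floor about 2 mm higher than calculated.
- The ring measured about 6% smaller in the images than its stated 40 mm.

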